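Hold a bread roll in the tongs over the bento tier that lacks one

ROBOT

A 7-joint arm with a two-finger parallel gripper is mounted at the origin on the work surface. World frame = base frame: x ahead of the robot, y to its left, z up, the work surface at z = 0. Lengths are in m, angles in rad, forces in N, time in s.
With the tool pointing down it reaches from about 0.425 to 0.95 m from the base axis. Payload 4.7 kg.
Tool frame: the origin (TCP) lies at the very end of the fingers, on their centre line; the grasp point (between the pads) lies env.tcp_to_grasp behind it (env.tcp_to_grasp is the distance from the TCP to the grasp point, in m); z points along the fingers, y is the line along which they close (so a half turn about z gives the same grasp; the last joint's range is limited). The gripper opens to 85 mm and grips with 20 to 120 N. Pads are 22 mm wide; open, the fingers measure 114 mm over their backs; the gripper's body (76 mm by 85 mm) begins 54 mm behind the grasp point. The pads swing forward as they close: fully open they stand 13 mm farther back than shut.
Start: joints at [-1.321, 0.469, -0.049, 1.532, 0.024, 1.141, -0.082], TCP at [0.186, 0.649, 0.231] pointing down, gripper open.
Joint ranges: [-2.59, 2.59], [-0.33, 1.99], [-1.39, 1.29], [0.1, 2.45], [-1.04, 4.18], [0.21, 1.99], [-2.66, 2.66]. Speed limits (rad/s): [2.57, 2.57, 3.14, 3.14, 3.14, 3.14, 3.14].

INTERFACE

Orientations are given as a 3x3 rotation matrix whose columns are the frame's x, y, z axes.
In Python, from plant import env, eyes gives the robot as it stands. The module is installed in compiled form; this text tells all that it offers.
- The arm moves only by the tool carry_out, never from a script. Its argument "series" is a list of rows, each a list of 7 numbers: the turn, a rotation vector about the tool's x, y, z each as a share of 360 degrees, from -1 to 1, then the shift along the tool's x, y, z each as a share of 0.04 m, from -1 to 1, then the opening, from -1 (shut) to 1 (fully open). In form: [[wx, wy, wz, x, y, z, claw], ...]. A call has 1 to 20 rows; each row shifts and turns the commanded pose from where the row before left it, along the tool's axes as they then stand; what a row does not reach is not made up. A row lasts 1/12 s, in which the tool goes at most 41.7 mm and 7.16 degrees, less where a joint would pass 70% of its speed; a pose out of reach is approached as far as the arm can. A call with a number of a shift or a turn outside -1 to 1 is refused whole. A call with a gripper value outside its range is refused whole. The fingers move at their own pace and stop on an object; the grip force is fixed at half the most. Time passes only in rows, so rows that do not move let the fingers close. It gives the time, the measured TCP pose, the force, the opening and the grip force at its end, in the units of the state.
- env.get_obs(): the state, without advancing time (a new reading comes with each control period).
- eyes.camera(name): name is "side" or "top" or "wrist"; returns a dict with "img" (400x640x3 uint8, red, green, blue), "z_map" (400x640 float32, m along the optical axis (not along the pixel's ray), 0 where there is no reading), "fov_y" (degrees; the focal length in pixels is half the picture's height over the tangent of half this angle, whatever the lens; pixels are square), "cx", "cy" (the principal point, pixels), "pose" (4x4, takes a point from camera to world coordinates). Camera axes: x right, y up, looking along -z (the intrinsics and any distortion apply to the point x, -y, -z); pixel columns grow to the right and rows downward; lengths in m; the calibration is good to about 2 mm. A picture is of the moment at which its call begins.
- env.job_done(): hands the job in; it is judged then, once.
The state is a dict: "t": time; "q": joint angles; "qvel": joint speeds; "tau": joint torques, N m; "eef_pos": TCP position; "tcp_rot": TCP orientation; "contact_force": force on the tool from outside, world axes, zero at the start; "wrist_torque": the same for the moment, N m; "opening": opening from 0.0 (shut) to 1.0 (fully open); "grasp_force": force on a finger pad.
Only numpy, scipy, OpenCV 4.12 (cv2) and the standard library are available. Lean on these libraries where they do the work, as an engineer would, in place of code of your own. Each camera call takes 0.05 s, during which the arm holds its last target. There are 200 camera calls.

TASK

Each of the two open steel bento tiers gets one bread roll, and one of them already has its roll: take the kitchen tongs, pick up the roll from the round wooden board with them, and hold it over the mouth of the tier that has no roll yet, a few centimetres above its rim. The program finishes while still holding: stay there with the roll clamped in the tongs, put nothing down and let nothing go, so that I can slip a liner into the tier first. Use only the tongs on the roll, never the gripper's own fingers, and leave everything else where it stands.

Things in the scene. Friction and masses are not known exactly. Their poses are not given: they have to be found in the camera images.
- tongs_grip (a point): Kitchen tongs lying on their side: steel, teal sleeves on both arms, 30 mm high. Point midway between the sleeves at mid-height (15 over the table at the start), near the centre of mass: grip here across both arms. x axis: along the tongs to the jaws; y: across, the way the arms close; z up. Sleeves 70 long, 26 high; width across both 57 open. Hinge 100 behind (-x), jaw tips 132 ahead
- tongs_bite (a point): Midway between the tongs' steel jaws, mid-height: 105 ahead of tongs_grip, same axes. Jaws 35 long, 30 high, tips turned in. Gap here 80 mm when open; it shrinks by 2 for each 1 the sleeves are squeezed, so the jaws meet the roll at about 42 across the sleeves
- tongs: The tongs as a whole, 0.12 kg, 270 mm long with the pull ring; origin at the hinge pin, mid-height, 100 behind tongs_grip; x to the jaws. Sprung open: each sleeve pushes back with 4 N (open, 57 across), 6.5 N (42 across), 9 N at the stop (29 across). Held 50 across the sleeves they can be lifted with the jaws still open
- tongs_left: The tongs' arm on the +y side, hinge to jaw; origin at the hinge pin. The two arms move together, symmetric about the tongs' x axis
- tongs_right: The tongs' arm on the -y side; origin at the hinge pin
- roll_center (a point): Centre of the golden-brown round bread roll that lies on the board, half-way up. The roll is 49 in diameter (widest 17 above its underside), 40 high, flat underneath, with a pale cross on top, 25 to 50 g. It is the one to pick up.
- board: Round light-wood serving board, 150 in diameter, 12 thick, fixed to the table; origin at the centre of its underside.
- tier_a_rim (a point): Open round stainless bento tier A, standing on the table: 134 in diameter, 50 high, walls 2.5, inner floor 3 above the table. This point is the centre of its mouth, 50 above the table. It holds either the packed roll or the lime green pot.
- tier_b_rim (a point): Open bento tier B, the same in every way as tier A: centre of its mouth, 50 above the table. It holds whichever of packed roll and pot tier A does not.
- packed_roll_center (a point): Centre of the roll that is already packed, the same in size and look as the other; it lies in tier A or in tier B, off to one side. It stays there.
- pot: Lime green dip pot with a clip-on lid, 55 in diameter, 30 high, in the tier that has no roll, off to one side; below the rim. Origin at the centre of its underside.
- bento_base: Bystander: closed bottom tier of the bento with its lid and knob, steel, 138 in diameter, 87 high; origin under its centre.
- ramekin: Bystander: white ceramic ramekin, 84 in diameter, 42 high; origin under its centre.
- tumbler: Bystander: glass tumbler, 72 in diameter, 105 high; origin under its centre.
- spoon: Bystander: pink plastic spoon lying flat, 165 long.
There are look-alikes about, which are no part of the job. What is shaped like the part that bears tier_b_rim but red or yellow is not meant.

How it is judged:
By the outcome, as a careful person would: the job done as asked, in the order asked, and still so for the second after the job is handed in, while the arm keeps its last pose, push and grip.
It also fails if it takes over 43 s, if anything falls off the work surface, if the arm or the gripper's body presses on something with over 40 N, if the wrist force passes 120 N, or if a joint passes its speed limit or range.

## Working session

There is one attempt and no reset: what is moved stays moved. The work goes in short steps, Python scripts to look and compute and a tool call to move; the robot and the scene stay as the last step left them, time stands still between calls to the robot, and variables do not carry over. Pictures are saved under pics/ and viewed, at most 10 in all, crops included, and the job is handed in when it is done.

Besides the shell and the picture viewer there is one more tool, called after "Call:" as name(argument=value, ...), one argument or row to a line, values as JSON. carry_out: Moves the arm, as the interface text tells. Its arguments: {"type":"object","properties":{"series":{"type":"array","items":{"type":"array","items":{"type":"number"}}}},"required":["series"]}

```bash
mkdir -p pics
cat > h.py <<'E'
import numpy as np, cv2
from plant import env, eyes
def cam(n):
    c=eyes.camera(n); c['f']=200/np.tan(np.radians(c['fov_y'])/2); return c
def ray(c,u,v):
    d=np.array([(u-c['cx'])/c['f'],-(v-c['cy'])/c['f'],-1.0]); return c['pose'][:3,3],c['pose'][:3,:3]@d
def plane(c,u,v,z):
    o,d=ray(c,u,v); return o+d*(z-o[2])/d[2]
def pts(c):
    v,u=np.mgrid[:400,:640]; z=c['z_map']
    p=np.stack([(u-c['cx'])/c['f']*z,-(v-c['cy'])/c['f']*z,-z],-1)
    return p@c['pose'][:3,:3].T+c['pose'][:3,3]
def save(c,n): cv2.imwrite('pics/'+n+'.png',c['img'][:,:,::-1])
E
python3 - <<'E'
from h import *
c=cam('top'); save(c,'top1'); np.savez('top1.npz',**c)
d=cam('side'); save(d,'side1'); np.savez('side1.npz',**d)
for k in (c,d): print({a:k[a] for a in k if a not in('img','z_map')})
o=env.get_obs(); print(o,env.tcp_to_grasp)
E
```

```text
{'fov_y': 57.232670338369644, 'cx': 318.78808512534954, 'cy': 198.45094925502417, 'pose': array([[ 0.02128469,  0.99159198, -0.12764132,  0.46522177],
       [-0.99973347,  0.02225155,  0.00615346, -0.01395375],
       [ 0.00894194,  0.12747632,  0.99180131,  0.97015593],
       [ 0.        ,  0.        ,  0.        ,  1.        ]]), 'f': np.float64(366.5772398144245)}
{'fov_y': 54.01707118763004, 'cx': 313.8105189568703, 'cy': 193.15080716546305, 'pose': array([[ 0.97823551,  0.09697413, -0.18344294,  0.39261318],
       [-0.20680562,  0.52779947, -0.82380772, -0.90580438],
       [ 0.01693305,  0.84381499,  0.53636698,  0.65599945],
       [ 0.        ,  0.        ,  0.        ,  1.        ]]), 'f': np.float64(392.3775835421519)}
{'t': 0.1, 'q': array([-1.32090334,  0.46936574, -0.04855751,  1.53356321,  0.02406798,
        1.1409823 , -0.08229079]), 'qvel': array([-8.79372046e-04, -9.33504858e-04, -8.15011469e-05, -1.85920168e-03,
        1.10912359e-03,  2.22266702e-03, -3.16813285e-04]), 'tau': array([ 1.21051304e-03, -5.11513352e+01, -4.66825697e-02, -2.38390964e+01,
        1.07771149e-02,  4.41739656e-03,  1.41568830e-05]), 'eef_pos': array([0.18561469, 0.64844312, 0.23036765]), 'tcp_rot': array([[-9.61385891e-01,  2.75203527e-01, -4.31963496e-04],
       [ 2.75203862e-01,  9.61384425e-01, -1.67996321e-03],
       [-4.70488222e-05, -1.73397095e-03, -9.99998496e-01]]), 'contact_force': array([-0.18395596, -0.16035063, -0.35577301]), 'wrist_torque': array([ 0.01625671, -0.02813416, -0.03382969]), 'grasp_force': 0.0, 'opening': 0.9967195706386613} 0.0187
```

View pics/top1.png

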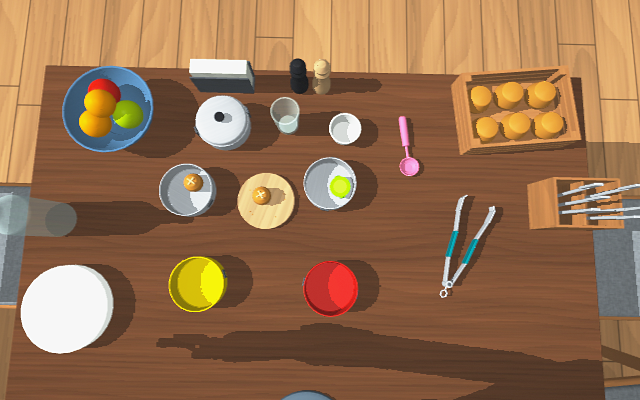

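View pics/side1.png

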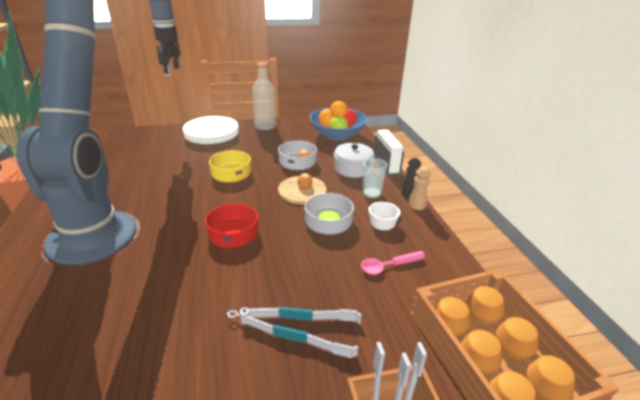

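Top view: the steel tier at (188,190) holds a roll at (193,182). The steel tier at (330,184) holds the lime pot at (341,187), so it is the target. The red (330,288) and yellow (197,284) tiers are look-alikes. The roll to pick is on the board at (261,195); the ones in the crate (480–550, 95–125) are not. The tongs have teal sleeves at (452,245) and (470,248), and the jaws point up-right.

Run:
```python
from h import *
T={}
for n in('top','side'):
    c=dict(np.load(n+'1.npz')); hsv=cv2.cvtColor(c['img'],cv2.COLOR_RGB2HSV); P=pts(c)
    def blobs(lo,hi,amin,roi=None):
        m=cv2.inRange(hsv,np.array(lo),np.array(hi))
        k,l,s,ce=cv2.connectedComponentsWithStats(m)
        return [(l==i,ce[i],s[i]) for i in range(1,k) if s[i][4]>=amin]
    print(n)
    for m,ce,s in blobs((80,100,60),(100,255,255),60):
        p=P[m]; print('teal',ce.round(1),s[4],'ray15',plane(c,*ce,.015 if 0 else .022).round(4),'med',np.median(p,0).round(4),'zmax',np.percentile(p[:,2],95).round(4))
    x=P[...,0];y=P[...,1];z=P[...,2]
    # circles from depth
    def near(cx,cy,r,zl,zh,lab):
        m=(np.hypot(x-cx,y-cy)<r)&(z>zl)&(z<zh)
        p=P[m]
        if len(p)<15: print(lab,'few',len(p));return
        (a,b),rr=cv2.minEnclosingCircle(p[:,:2].astype(np.float32)); 
        A=np.c_[p[:,:2],np.ones(len(p))]
        s=np.linalg.lstsq(A,-(p[:,:2]**2).sum(1),rcond=None)[0]
        print(lab,len(p),'encl',round(a,4),round(b,4),round(rr,4),'fit',(-s[:2]/2).round(4),'zmax',p[:,2].max().round(4))
    c0=dict(np.load('top1.npz'))
    for lab,u,v,h,r,zl,zh in(('target',330,184,.05,.085,.044,.056),('other',188,190,.05,.085,.044,.056),('roll',261,195,.04,.035,.02,.07),('board',266,200,.012,.085,.006,.018),('base',222,122,.08,.08,.05,.1),('ramekin',345,128,.04,.055,.03,.05)):
        q=plane(c0,u,v,h); near(q[0],q[1],r,zl,zh,lab)
    # tongs points
    q=plane(c0,465,245,.02); m=(np.hypot(x-q[0],y-q[1])<.2)&(z>.012)&(z<.045)&(y<-.2)&(y>-.6)&(x<.52)
    p=P[m]; sel=(hsv[m][:,1]<60)|((hsv[m][:,0]>80)&(hsv[m][:,0]<100)); print('tong z',np.percentile(p[sel][:,2],[5,50,95]).round(4)); 
c=c0
for u,v,l in((449,285,'pin'),(463,197,'jawL'),(492,209,'jawR'),(444,293,'ring')):print(l,plane(c,u,v,.03).round(4))
im=c['img']
t=[cv2.resize(im[a:a+100,b:b+130],None,fx=3,fy=3,interpolation=2) for a,b in((150,210),(150,280),(190,410),(150,140))]
cv2.imwrite('pics/crop.png',np.vstack([np.hstack(t[:2]),np.hstack(t[2:])])[:600,:,::-1])
```

```text
top
teal [451.5 243.4] 152 ray15 [ 0.4782 -0.3641  0.022 ] med [ 0.4792 -0.3638  0.025 ] zmax 0.0306
teal [469.7 251. ] 158 ray15 [ 0.4598 -0.4106  0.022 ] med [ 0.4599 -0.4105  0.0251] zmax 0.0305
target 197 encl 0.6251 -0.0452 0.0669 fit [ 0.6248 -0.0453] zmax 0.0537
other 238 encl 0.6004 0.3197 0.0674 fit [0.5993 0.3198] zmax 0.0528
roll 271 encl 0.5908 0.1296 0.0242 fit [0.5894 0.1281] zmax 0.0567
board 2220 encl 0.5806 0.1209 0.0751 fit [0.5816 0.1217] zmax 0.0174
base 2176 encl 0.7812 0.2364 0.0727 fit [0.7767 0.2334] zmax 0.0912
ramekin 235 encl 0.7718 -0.0829 0.0421 fit [ 0.7714 -0.0824] zmax 0.0466
tong z [0.0136 0.0248 0.0309]
side
teal [295.4 313.3] 299 ray15 [ 0.4785 -0.3703  0.022 ] med [ 0.4785 -0.3686  0.0209] zmax 0.0286
teal [289.7 333.2] 338 ray15 [ 0.4596 -0.4157  0.022 ] med [ 0.4601 -0.4143  0.0208] zmax 0.029
target 240 encl 0.6257 -0.0474 0.0682 fit [ 0.6253 -0.0473] zmax 0.052
other 147 encl 0.6037 0.3171 0.0703 fit [0.6003 0.3182] zmax 0.0528
roll 176 encl 0.5898 0.1237 0.023 fit [0.5898 0.1218] zmax 0.0543
board 769 encl 0.582 0.1183 0.0767 fit [0.5789 0.118 ] zmax 0.0171
base 657 encl 0.7786 0.2352 0.0712 fit [0.7761 0.224 ] zmax 0.0889
ramekin 269 encl 0.7733 -0.0867 0.0434 fit [ 0.772  -0.0857] zmax 0.0447
tong z [0.0131 0.0224 0.0294]
pin [ 0.3739 -0.3522  0.03  ]
jawL [ 0.5984 -0.3941  0.03  ]
jawR [ 0.5688 -0.4684  0.03  ]
ring [ 0.354  -0.3391  0.03  ]
```

View pics/crop.png

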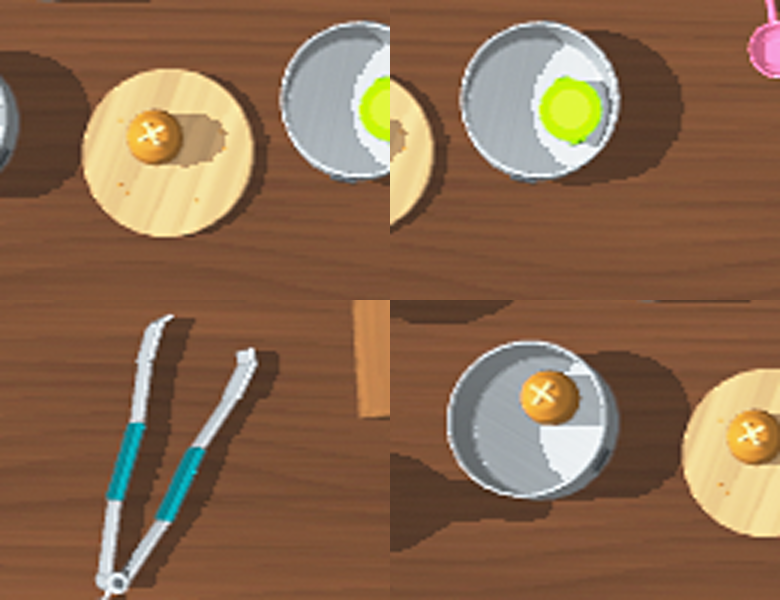

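The crop confirms the choices: the roll with the cross on the round board, the steel tier with the lime pot as the target, and the tongs with teal sleeves. Positions:

| Item | x (m) | y (m) | yaw |
|---|---|---|---|
| Tongs grip | 0.469 | -0.389 | about -21.5° |
| Roll | 0.590 | 0.126 | n/a |
| Target tier | 0.625 | -0.046 | n/a |

I'll start by moving along an arc towards the tongs.

Call:
carry_out(
  series=[
    [0, 0, 0, -0.8, -0.42, -0.1, 1],
    [0, 0, 0, -0.8, -0.42, -0.1, 1],
    [0, 0, 0, -0.8, -0.42, -0.1, 1],
    [0, 0, 0, -0.8, -0.42, -0.1, 1],
    [0, 0, 0, -0.8, -0.42, -0.1, 1],
    [0, 0, 0, -0.8, -0.42, -0.1, 1],
    [0, 0, 0, -0.8, -0.42, -0.1, 1],
    [0, 0, 0, -0.8, -0.42, -0.1, 1],
    [0, 0, 0, -0.8, -0.42, -0.1, 1],
    [0, 0, 0, -0.8, -0.42, -0.1, 1],
    [0, 0, 0, -0.53, -0.71, 0, 1],
    [0, 0, 0, -0.53, -0.71, 0, 1],
    [0, 0, 0, -0.53, -0.71, 0, 1],
    [0, 0, 0, -0.53, -0.71, 0, 1],
    [0, 0, 0, -0.53, -0.71, 0, 1],
    [0, 0, 0, -0.53, -0.71, 0, 1],
    [0, 0, 0, -0.53, -0.71, 0, 1],
    [0, 0, 0, -0.53, -0.71, 0, 1],
    [0, 0, 0, -0.53, -0.71, 0, 1],
    [0, 0, 0, -0.53, -0.71, 0, 1],
  ],
)

```text
t: 1.77
eef_pos: [0.5728, 0.0663, 0.271]
tcp_rot: [[-0.961, 0.275, -0.001], [0.275, 0.961, 0.0], [0.001, -0.0, -1.0]]
contact_force: [0.0, 0.3, -0.1]
opening: 0.997
grasp_force: 0.0
```

Call:
carry_out(
  series=[
    [0, 0, 0, -0.05, -0.89, 0, 1],
    [0, 0, 0, -0.05, -0.89, 0, 1],
    [0, 0, 0, -0.05, -0.89, 0, 1],
    [0, 0, 0, -0.05, -0.89, 0, 1],
    [0, 0, 0, -0.05, -0.89, 0, 1],
    [0, 0, 0, -0.05, -0.89, 0, 1],
    [0, 0, 0, -0.05, -0.89, 0, 1],
    [0, 0, 0, -0.05, -0.89, 0, 1],
    [0, 0, 0, -0.05, -0.89, 0, 1],
    [0, 0, 0, -0.05, -0.89, 0, 1],
    [0, 0, 0, -0.05, -0.89, 0, 1],
    [0, 0, 0, -0.05, -0.89, 0, 1],
    [0, 0, 0, -0.05, -0.89, 0, 1],
    [0, 0, 0.0075, 0, 0, 0.7, 1],
    [0, 0, 0.0075, 0, 0, 0.7, 1],
    [0, 0, 0, 0, 0, 0.8, 1],
    [0, 0, 0, 0, 0, 0.8, 1],
    [0, 0, 0, 0, 0, 0, 1],
  ],
)

```text
t: 3.27
eef_pos: [0.4669, -0.3807, 0.1447]
tcp_rot: [[-0.931, 0.364, -0.011], [0.364, 0.931, 0.008], [0.013, 0.003, -1.0]]
contact_force: [-0.1, 1.7, -0.7]
opening: 1.002
grasp_force: 0.0
```

Run:
```python
from h import *
c=cam('wrist'); save(c,'w1'); P=pts(c); hsv=cv2.cvtColor(c['img'],cv2.COLOR_RGB2HSV)
o=env.get_obs(); print(o['eef_pos'],o['q'].round(2),c['pose'].round(3))
m=cv2.inRange(hsv,(80,100,50),(100,255,255)); k,l,s,ce=cv2.connectedComponentsWithStats(m)
for i in range(1,k):
    if s[i][4]<200: continue
    p=P[l==i]; top=p[p[:,2]>np.percentile(p[:,2],50)]
    print(ce[i].round(1),s[i],np.median(p,0).round(4),'plane28',plane(c,*ce[i],.028).round(4))
    q=(p[:,:2].min(0),p[:,:2].max(0)); print(q)
    u,_,vt=np.linalg.svd(p[:,:2]-p[:,:2].mean(0),full_matrices=False); print('dir',np.degrees(np.arctan2(*vt[0][::-1])))
```

```text
[ 0.4684876  -0.38217727  0.14805019] [ 0.28  0.47  0.45  1.81 -0.24  0.93  2.04] [[ 0.364 -0.903 -0.229  0.408]
 [ 0.931  0.353  0.088 -0.359]
 [ 0.002 -0.246  0.969  0.288]
 [ 0.     0.     0.     1.   ]]
[286.  194.1] [280 159  13  71 577] [ 0.4557 -0.4124  0.0275] plane28 [ 0.4559 -0.4123  0.028 ]
(array([ 0.40769028, -0.43159206]), array([ 0.48922548, -0.35949476]))
dir -29.394126081343675
[336.6 195.5] [332 162  10  69 492] [ 0.4751 -0.3675  0.0276] plane28 [ 0.4749 -0.3675  0.028 ]
(array([ 0.44336203, -0.38039976]), array([ 0.50957111, -0.35501066]))
dir -17.788329878478006
```

View pics/w1.png

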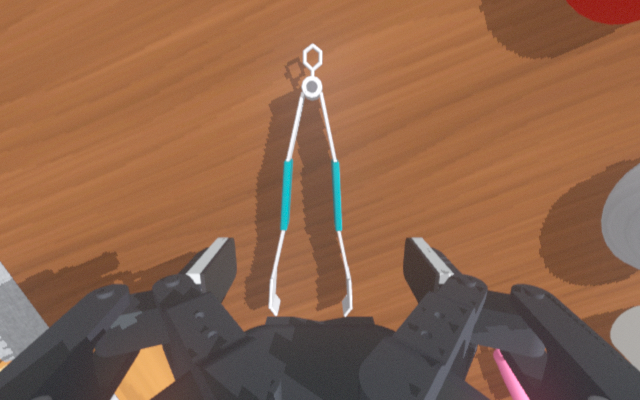

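The wrist view shows the pin at (312,87), sleeves at (286,194) and (337,195), and jaws near y=300. The tongs are aligned with the tool but about 8 mm off in tool -y. I'll correct that and go down.

Call:
carry_out(
  series=[
    [0, 0, 0.002, -0.03, -0.19, 0, 1],
    [0, 0, 0, 0, 0, 0.7, 1],
    [0, 0, 0, 0, 0, 0.7, 1],
    [0, 0, 0, 0, 0, 0.6, 1],
    [0, 0, 0, 0, 0, 0.5, 1],
    [0, 0, 0, 0, 0, 0.3, 1],
    [0, 0, 0, 0, 0, 0, 1],
    [0, 0, 0, 0, 0, 0, 1],
  ],
)

```text
t: 3.98
eef_pos: [0.4696, -0.3928, 0.0407]
tcp_rot: [[-0.926, 0.377, 0.002], [0.377, 0.926, -0.001], [-0.002, -0.001, -1.0]]
contact_force: [-0.2, 0.4, 0.3]
opening: 0.999
grasp_force: 0.0
```

Call:
carry_out(
  series=[
    [0, 0, 0, 0.08, 0.04, 0.3, 1],
    [0, 0, 0, 0, 0, 0.3, 1],
    [0, 0, 0, 0, 0, 0.3, 1],
    [0, 0, 0, 0, 0, 0.12, 1],
    [0, 0, 0, 0, 0, 0, 0.5],
    [0, 0, 0, 0, 0, 0, 0.4],
    [0, 0, 0, 0, 0, 0, 0.3],
    [0, 0, 0, 0, 0, 0, 0.2],
    [0, 0, 0, 0, 0, 0, 0.18],
    [0, 0, 0, 0, 0, 0, 0.18],
    [0, 0, 0, 0, 0, 0, 0.18],
    [0, 0, 0, 0, 0, 0, 0.18],
  ],
)

```text
t: 4.98
eef_pos: [0.4675, -0.3897, 0.0001]
tcp_rot: [[-0.927, 0.376, 0.003], [0.376, 0.927, -0.001], [-0.003, -0.0, -1.0]]
contact_force: [0.2, -0.3, 5.2]
opening: 0.592
grasp_force: 6.6
```

Run:
```python
from h import *
c=cam('wrist'); save(c,'w2')
```

```text
(no output)
```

View pics/w2.png

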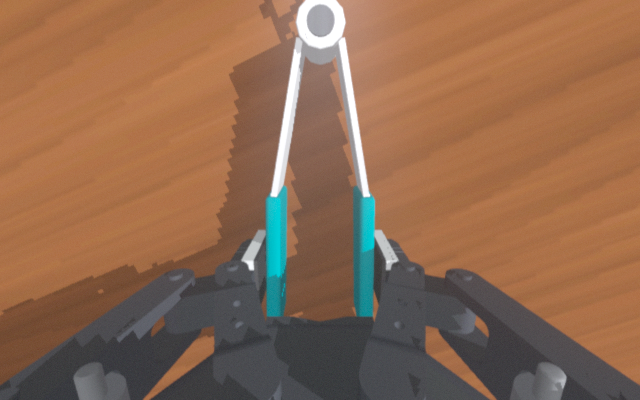

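The wrist view shows both pads flat on the teal sleeves, at (276,250) and (366,250), with 6.6 N of grip. Now the lift.

Call:
carry_out(
  series=[
    [0, 0, 0, 0, 0, -0.1, 0.16],
    [0, 0, 0, 0, 0, -0.2, 0.16],
    [0, 0, 0, 0, 0, -0.4, 0.16],
    [0, 0, 0, 0, 0, -0.6, 0.16],
    [0, 0, 0, 0, 0, -0.8, 0.16],
    [0, 0, 0, 0, 0, -0.8, 0.16],
    [0, 0, 0, 0, 0, -0.8, 0.16],
    [0, 0, 0, 0, 0, -0.6, 0.16],
    [0, 0, 0, 0, 0, -0.3, 0.16],
    [0, 0, 0, 0, 0, 0, 0.16],
    [0, 0, 0, 0, 0, 0, 0.16],
  ],
)

```text
t: 5.95
eef_pos: [0.4661, -0.3885, 0.1821]
tcp_rot: [[-0.927, 0.376, -0.0], [0.376, 0.927, 0.001], [0.0, 0.0, -1.0]]
contact_force: [-0.0, 1.2, -1.0]
opening: 0.583
grasp_force: 4.7
```

Run:
```python
from h import *
o=env.get_obs(); print(o['eef_pos'],o['q'].round(2),o['grasp_force'])
c=cam('side'); save(c,'s2')
```

```text
[ 0.46614894 -0.38847928  0.18214217] [ 0.27  0.43  0.47  1.78 -0.23  0.99  2.02] 4.747707545757294
```

View pics/s2.png

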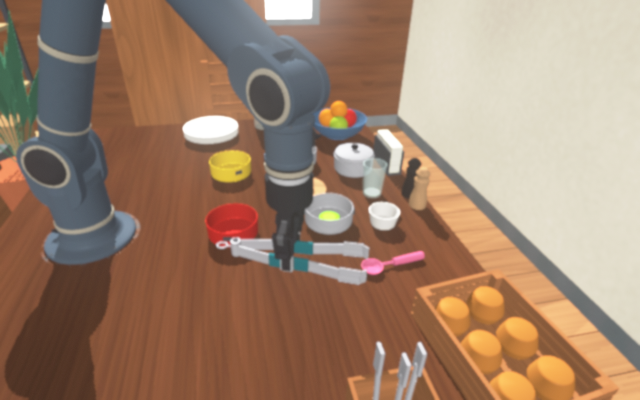

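The tongs are lifted level with the jaws open at (365,250)–(365,272). Next I carry them to a point short of the roll.

Call:
carry_out(
  series=[
    [0, 0, 0, 0.1, 0.27, 0, 0.16],
    [0, 0, 0, 0.17, 0.47, 0, 0.16],
    [0, 0, 0, 0.242, 0.665, 0, 0.16],
    [0, 0, 0, 0.242, 0.665, 0, 0.16],
    [0, 0, 0, 0.242, 0.665, 0, 0.16],
    [0, 0, 0, 0.242, 0.665, 0, 0.16],
    [0, 0, 0, 0.242, 0.665, 0, 0.16],
    [0, 0, 0, 0.242, 0.665, 0, 0.16],
    [0, 0, 0, 0.242, 0.665, 0, 0.16],
    [0, 0, 0, 0.242, 0.665, 0, 0.16],
    [0, 0, 0, 0.242, 0.665, 0, 0.16],
    [0, 0, 0, 0.242, 0.665, 0, 0.16],
    [0, 0, 0, 0.242, 0.665, 0, 0.16],
    [0, 0, 0, 0.242, 0.665, 0, 0.16],
    [0, 0, 0, 0.242, 0.665, 0, 0.16],
    [0, 0, 0, 0.242, 0.665, 0, 0.16],
    [0, 0, 0, 0.242, 0.665, 0, 0.16],
    [0, 0, 0, 0.242, 0.665, 0, 0.16],
    [0, 0, 0, 0.17, 0.47, 0, 0.16],
    [0, 0, 0, 0.1, 0.27, 0, 0.16],
  ],
)

```text
t: 7.67
eef_pos: [0.4834, 0.1301, 0.1808]
tcp_rot: [[-0.928, 0.372, -0.003], [0.372, 0.928, -0.0], [0.003, -0.001, -1.0]]
contact_force: [-0.1, -0.6, -1.1]
opening: 0.582
grasp_force: 4.7
```

Call:
carry_out(
  series=[
    [0, 0, -0.006, 0, 0, 0, 0.16],
    [0, 0, -0.01, 0, 0, 0, 0.16],
    [0, 0, -0.01, 0, 0, 0, 0.16],
    [0, 0, -0.01, 0, 0, 0, 0.16],
    [0, 0, -0.01, 0, 0, 0, 0.16],
    [0, 0, -0.01, 0, 0, 0, 0.16],
    [0, 0, -0.005, 0, 0, 0, 0.16],
    [0, 0, 0, 0, 0, 0, 0.16],
    [0, 0, 0, 0, 0, 0, 0.16],
    [0, 0, 0, 0, 0, 0, 0.16],
  ],
)

```text
t: 8.5
eef_pos: [0.4847, 0.1263, 0.1819]
tcp_rot: [[-1.0, 0.003, -0.001], [0.003, 1.0, -0.001], [0.001, -0.001, -1.0]]
contact_force: [-0.5, -0.3, -1.5]
opening: 0.583
grasp_force: 4.7
```

Run:
```python
from h import *
o=env.get_obs(); print(o['eef_pos'],o['q'].round(2),o['grasp_force'])
c=cam('top'); d=cam('side'); w=cam('wrist')
np.savez('t3.npz',**c);np.savez('s3.npz',**d)
cv2.imwrite('pics/m3.png',np.hstack([cv2.resize(c['img'][120:300,180:390],None,fx=2,fy=2),cv2.resize(d['img'][120:300,200:390],None,fx=2,fy=2)])[:,:,::-1])
for k in(c,d,w):
    hsv=cv2.cvtColor(k['img'],cv2.COLOR_RGB2HSV); m=cv2.inRange(hsv,(80,100,50),(100,255,255)); n,l,s,ce=cv2.connectedComponentsWithStats(m); P=pts(k)
    for i in range(1,n):
        if s[i][4]>40: print(ce[i].round(1),s[i][4],np.median(P[l==i],0).round(4))
    # jaw steel points
    x,y,z=P[...,0],P[...,1],P[...,2]; mm=(x>.56)&(x<.64)&(abs(y-.126)<.08)&(z>.1)&(z<.24)
    p=P[mm]; 
    if len(p)>5:
        for sd in(p[p[:,1]<.126],p[p[:,1]>.126]):
            if len(sd): print('jaw',len(sd),sd.min(0).round(4),sd.max(0).round(4),np.median(sd,0).round(4))
```

```text
[0.48472229 0.12631436 0.18188427] [-0.51  0.24  0.2   2.   -0.06  0.9   1.29] 4.749594032764435
[257.6 246.6] 43 [0.4598 0.1045 0.209 ]
jaw 80 [0.5613 0.0908 0.1829] [0.6166 0.0986 0.2141] [0.5888 0.0928 0.2071]
jaw 117 [0.5625 0.1535 0.1824] [0.6183 0.1624 0.215 ] [0.5916 0.1587 0.2043]
[260.8 134.1] 65 [0.4649 0.1065 0.202 ]
[277.4 134.4] 61 [0.5112 0.1024 0.2008]
jaw 190 [0.5604 0.0872 0.1824] [0.6197 0.1    0.2135] [0.5902 0.0921 0.1979]
jaw 176 [0.5603 0.1513 0.1822] [0.6196 0.1631 0.2129] [0.5915 0.1574 0.1981]
[276.7 218.3] 932 [0.461  0.1064 0.2092]
[366.8 221.1] 602 [0.4618 0.1458 0.2095]
[274.9 294. ] 683 [0.5003 0.1037 0.2096]
[365.7 303.4] 315 [0.5033 0.1469 0.2096]
```

View pics/m3.png

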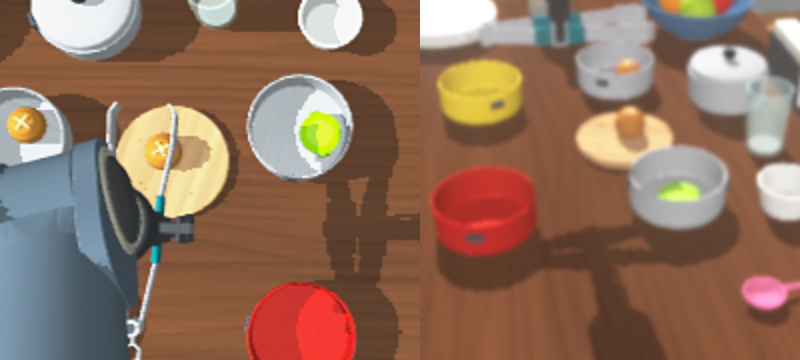

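The jaws straddle the roll, with their midpoint at y≈0.126, the bite at x≈0.591 and the tongs' mid-height 16.5 mm above the TCP. I'll go straight down around the roll.

Call:
carry_out(
  series=[
    [0, 0, 0, 0, 0, 0.2, 0.16],
    [0, 0, 0, 0, 0, 0.4, 0.16],
    [0, 0, 0, 0, 0, 0.5, 0.16],
    [0, 0, 0, 0, 0, 0.5, 0.16],
    [0, 0, 0, 0, 0, 0.5, 0.16],
    [0, 0, 0, 0, 0, 0.5, 0.16],
    [0, 0, 0, 0, 0, 0.5, 0.16],
    [0, 0, 0, 0, 0, 0.4, 0.16],
    [0, 0, 0, 0, 0, 0.3, 0.16],
    [0, 0, 0, 0, 0, 0.2, 0.16],
    [0, 0, 0, 0, 0, 0, 0.16],
    [0, 0, 0, 0, 0, 0, 0.16],
    [0, 0, 0, 0, 0, 0, 0.16],
  ],
)

```text
t: 9.73
eef_pos: [0.4858, 0.1268, 0.023]
tcp_rot: [[-1.0, 0.003, 0.001], [0.003, 1.0, 0.0], [-0.001, 0.0, -1.0]]
contact_force: [0.4, -0.2, -1.3]
opening: 0.581
grasp_force: 4.8
```

Call:
carry_out(
  series=[
    [0, 0, 0, 0, 0, 0.1, 0.16],
    [0, 0, 0, 0, 0, 0.1, 0.16],
    [0, 0, 0, 0, 0, 0, 0.16],
    [0, 0, 0, 0, 0, 0, 0.1],
    [0, 0, 0, 0, 0, 0, 0.06],
    [0, 0, 0, 0, 0, 0, 0.03],
    [0, 0, 0, 0, 0, 0, 0.0],
    [0, 0, 0, 0, 0, 0, -0.03],
    [0, 0, 0, 0, 0, 0, -0.03],
    [0, 0, 0, 0, 0, 0, -0.03],
  ],
)

```text
t: 10.57
eef_pos: [0.4853, 0.1268, 0.0146]
tcp_rot: [[-1.0, 0.002, 0.0], [0.002, 1.0, 0.0], [-0.0, 0.0, -1.0]]
contact_force: [0.8, 0.2, -0.9]
opening: 0.483
grasp_force: 7.2
```

Run:
```python
from h import *
c=cam('top'); d=cam('side')
cv2.imwrite('pics/m4.png',np.hstack([cv2.resize(c['img'][150:250,200:300],None,fx=4,fy=4),cv2.resize(d['img'][150:250,240:340],None,fx=4,fy=4)])[:,:,::-1])
```

```text
(no output)
```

View pics/m4.png

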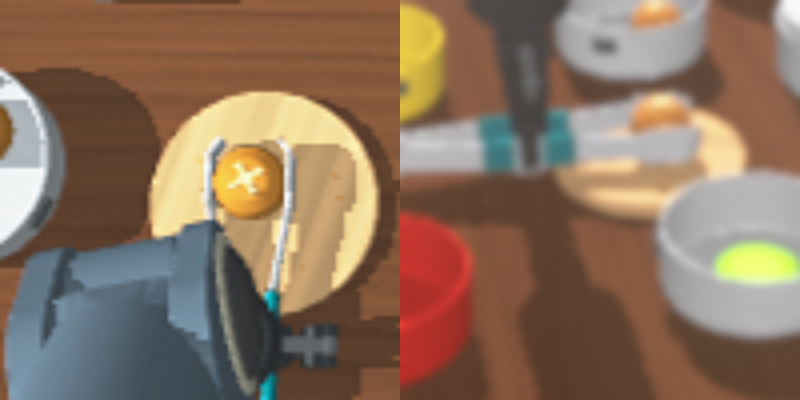

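The jaws sit either side of the roll, at (212,165) and (288,165) in the left crop, and are just about touching it. I'll squeeze harder to clamp.

Call:
carry_out(
  series=[
    [0, 0, 0, 0, 0, 0, -0.06],
    [0, 0, 0, 0, 0, 0, -0.09],
    [0, 0, 0, 0, 0, 0, -0.12],
    [0, 0, 0, 0, 0, 0, -0.15],
    [0, 0, 0, 0, 0, 0, -0.15],
    [0, 0, 0, 0, 0, 0, -0.15],
  ],
)

```text
t: 11.17
eef_pos: [0.4853, 0.1268, 0.0146]
tcp_rot: [[-1.0, 0.002, 0.0], [0.002, 1.0, 0.0], [-0.0, 0.0, -1.0]]
contact_force: [-0.3, 0.8, 1.5]
opening: 0.471
grasp_force: 60.8
```

The fingers stall at 0.471 with 60 N, so the roll is clamped. Lift.

Call:
carry_out(
  series=[
    [0, 0, 0, 0, 0, 0, -0.15],
    [0, 0, 0, 0, 0, -0.1, -0.15],
    [0, 0, 0, 0, 0, -0.2, -0.15],
    [0, 0, 0, 0, 0, -0.3, -0.15],
    [0, 0, 0, 0, 0, -0.4, -0.15],
    [0, 0, 0, 0, 0, -0.5, -0.15],
    [0, 0, 0, 0, 0, -0.5, -0.15],
    [0, 0, 0, 0, 0, -0.5, -0.15],
    [0, 0, 0, 0, 0, -0.4, -0.15],
    [0, 0, 0, 0, 0, -0.2, -0.15],
    [0, 0, 0, 0, 0, 0, -0.15],
    [0, 0, 0, 0, 0, 0, -0.15],
  ],
)

```text
t: 12.17
eef_pos: [0.485, 0.1266, 0.1385]
tcp_rot: [[-1.0, 0.002, 0.0], [0.002, 1.0, 0.0], [-0.0, 0.0, -1.0]]
contact_force: [-0.0, -0.7, -2.4]
opening: 0.465
grasp_force: 60.6
```

```bash
cat > roll.py <<'E'
from h import *
o=env.get_obs(); e=o['eef_pos']; print(e,o['grasp_force'],o['opening'])
for n in('top','side'):
    c=cam(n); P=pts(c); hsv=cv2.cvtColor(c['img'],cv2.COLOR_RGB2HSV)
    m=cv2.inRange(hsv,(8,110,90),(24,255,255))>0
    r=P-(e+[.105,0,0.02]); m&=(np.hypot(r[...,0],r[...,1])<.06)&(P[...,2]>e[2]-.02)&(abs(r[...,2])<.05)
    p=P[m]; print(n,len(p))
    if len(p): print(p.min(0).round(4),p.max(0).round(4),cv2.minEnclosingCircle(p[:,:2].astype(np.float32)))
    x,y,z=P[...,0],P[...,1],P[...,2]
    j=(x>e[0]+.07)&(x<e[0]+.15)&(abs(y-e[1])<.06)&(z>e[2]-.015)&(hsv[...,1]<60)&(z<e[2]+.06)
    q=P[j]; 
    if len(q): print('jaws',q.min(0).round(4),q.max(0).round(4))
    save(c,'chk_'+n)
E
python3 roll.py
```

```text
[0.48496552 0.12656529 0.13848893] 60.59130907058716 0.4649598555834201
top 319
[0.5676 0.1052 0.1375] [0.6127 0.1513 0.1781] ((0.592266321182251, 0.12903809547424316), 0.026651499792933464)
jaws [0.5555 0.0998 0.1396] [0.6178 0.1543 0.1785]
side 70
[0.5704 0.1053 0.1617] [0.6101 0.1336 0.1758] ((0.590212881565094, 0.1195400133728981), 0.020180122926831245)
jaws [0.5554 0.0959 0.138 ] [0.6199 0.1538 0.166 ]
```

The roll is in the air with its top at 0.177, clamped. Now I carry it over the pot tier and lower it.

Call:
carry_out(
  series=[
    [0, 0, 0, -0.03, -0.1, 0, -0.15],
    [0, 0, 0, -0.06, -0.25, 0, -0.15],
    [0, 0, 0, -0.08, -0.4, 0, -0.15],
    [0, 0, 0, -0.09, -0.5, 0, -0.15],
    [0, 0, 0, -0.09, -0.5, 0, -0.15],
    [0, 0, 0, -0.09, -0.5, 0, -0.15],
    [0, 0, 0, -0.09, -0.5, 0, -0.15],
    [0, 0, 0, -0.09, -0.5, 0, -0.15],
    [0, 0, 0, -0.09, -0.4, 0, -0.15],
    [0, 0, 0, -0.08, -0.35, 0, -0.15],
    [0, 0, 0, -0.06, -0.23, 0, -0.15],
    [0, 0, 0, -0.03, -0.1, 0.1, -0.15],
    [0, 0, 0, 0, 0, 0.25, -0.15],
    [0, 0, 0, 0, 0, 0.35, -0.15],
    [0, 0, 0, 0, 0, 0.35, -0.15],
    [0, 0, 0, 0, 0, 0.2, -0.15],
    [0, 0, 0, 0, 0, 0.1, -0.15],
    [0, 0, 0, 0, 0, 0, -0.15],
    [0, 0, 0, 0, 0, 0, -0.15],
    [0, 0, 0, 0, 0, 0, -0.15],
  ],
)

```text
t: 13.93
eef_pos: [0.5206, -0.0464, 0.085]
tcp_rot: [[-1.0, 0.002, 0.001], [0.002, 1.0, 0.0], [-0.001, 0.0, -1.0]]
contact_force: [-0.2, 0.6, -1.5]
opening: 0.469
grasp_force: 60.6
```

```bash
python3 roll.py
python3 - <<'E'
import cv2,numpy as np
a,b=cv2.imread('pics/chk_top.png'),cv2.imread('pics/chk_side.png')
cv2.imwrite('pics/m5.png',np.hstack([cv2.resize(a[100:300,180:380],None,fx=2,fy=2),cv2.resize(b[120:320,220:420],None,fx=2,fy=2)]))
E
```

```text
[ 0.52056237 -0.04637973  0.0849801 ] 60.6384801864624 0.4692848152696944
top 222
[ 0.6085 -0.0695  0.0996] [ 0.6478 -0.0257  0.1239] ((0.6268777847290039, -0.04694731533527374), 0.022981025278568268)
jaws [ 0.6075 -0.0714  0.0858] [ 0.6544 -0.0187  0.1261]
side 95
[ 0.6046 -0.0664  0.1003] [ 0.655  -0.0287  0.1226] ((0.6316351890563965, -0.04429721459746361), 0.028241660445928574)
jaws [ 0.5906 -0.0766  0.0829] [ 0.6552 -0.0205  0.1141]
```

View pics/m5.png

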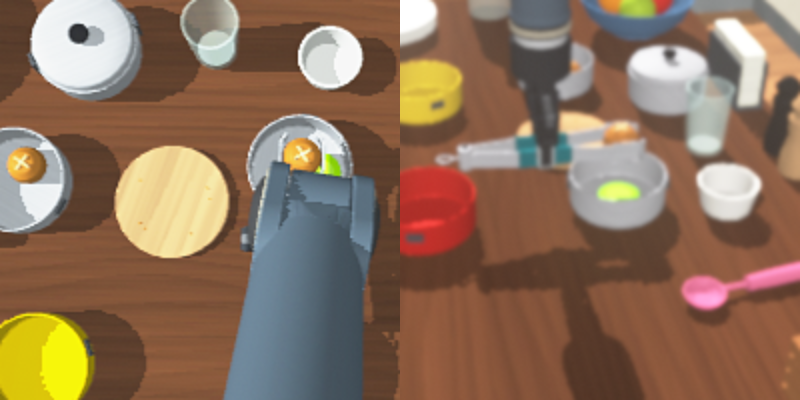

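The roll, at (302,155) in the left crop, is clamped and centred over the tier with the pot, about 3 cm above the rim. Nothing else has moved, so I'm handing in.

```bash
python3 -c "
from plant import env
print(env.job_done())"
```

```text
the job is handed in; nothing more can be done
None
```

The job is handed in: the roll is clamped in the tongs and held centred about 3 cm above the rim of the tier that holds the lime green pot, after about 14 s of robot time.

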